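Open the square oil tank

TASK

Unscrew the crank cap from the square oil tank: hold its crank grip and wind it round counter-clockwise, following it as it rises, until the thread lets go, then lift the cap clear. Lower it into the shallow tray, right way up, without dropping it, and let go. The round can has the same kind of cap: leave that one shut.

Things in the scene. Friction and masses are not known exactly. Their poses are not given: they have to be found in the camera images.
- cap_center (a point): Steel screw cap of the square grey tank (140 x 140 mm, 70 high, fixed): point on its axis, half-way up, 30 mm above its lower edge, 104 above the bench at start. z up, x towards the crank grip. 64 mm wide, 61 high, 0.33 kg. Greased right-handed thread: counter-clockwise from above raises it 8 mm a turn; free after 2.1 turns (2.2 to 2.7 is safe), clear of the neck when 57 mm above the start.
- crank_grip (a point): Centre of the cap's upright black round grip, 20 mm thick, 45 long. It spins on its pin: hold it and carry it round in a circle, hand not turning. 36 mm from the cap's axis along the cap's x (the pin can slide 6 mm either way in a slot), 62 mm above cap_center, 166 above the bench at start. Its lower end is 4 mm above a flat crank bar 20 mm wide. The thread has 2 mm of vertical play.
- tray_floor (a point): Shallow open aluminium tray fixed on the bench, 190 x 190 mm, walls 3 mm thick and 14 mm high outside. The point is the centre of its inner floor, 3 mm above the bench; x and y run along its sides, z up. A cap standing in it right way up has cap_center 30 mm and crank_grip 92 mm above this point.
- can_crank_grip (a point): Bystander: centre of the same kind of crank grip, on the cap of the round grey can (120 mm across, 70 high, fixed), 166 mm above the bench, its top 188 mm: carry the other cap above or around it. This cap is to stay shut.

How it is judged:
By the outcome, as a careful person would: the job done as asked, in the order asked, and still so for the second after the job is handed in, with the robot touching nothing.
It also fails if it takes over 64 s, if anything falls off the work surface, if the arm or the gripper's body presses on something with over 40 N, if the wrist force passes 120 N, or if a joint passes its speed limit or range.

ROBOT

A 7-joint arm with a two-finger parallel gripper is mounted at the origin on the work surface. World frame = base frame: x ahead of the robot, y to its left, z up, the work surface at z = 0. Lengths are in m, angles in rad, forces in N, time in s.
With the tool pointing down it reaches from about 0.425 to 0.925 m from the base axis. Payload 6.8 kg.
Tool frame: the origin (TCP) lies on the front face of the gripper's body, between the roots of the fingers; the fingertips stand 73 mm ahead of it and the grasp point (between the pads) lies 54 mm ahead of it; z points along the fingers, y is the direction in which the jaws open and shut (so a half turn about z gives the same grasp; the last joint's range is limited). The gripper opens to 85 mm and grips with 20 to 120 N. Pads are 22 mm wide; open, the fingers measure 114 mm over their backs; the gripper's body (76 mm by 85 mm) begins 54 mm behind the grasp point. The pads swing forward as they close: fully open they stand 13 mm farther back than shut.
Start: joints at [1.072, 0.477, 0.022, 1.555, -0.011, 1.109, -0.083], TCP at [0.257, -0.624, 0.304] pointing down, gripper open.
Joint ranges: [-2.96, 2.96], [-0.34, 2.1], [-1.41, 1.46], [0.24, 2.44], [-1.37, 4.51], [0.17, 1.92], [-2.96, 2.96]. Speed limits (rad/s): [2.39, 2.39, 3.14, 3.14, 3.14, 3.14, 3.14].

INTERFACE

Orientations are given as a rotation vector (axis times angle).
In Python, from bench import * gives the robot as it stands.
- The arm moves only by the tool jog_arm, never from a script. Its argument "plan" is a list of rows, each a list of 2 entries, a list of its own where there are three numbers: the shift along the world's x, y, z in cm, then the turn about the world's z in rad. In form: [[[tx, ty, tz], twist], ...]. A call has 1 to 12 rows; each row shifts and turns the commanded pose from where the row before left it; what a row does not reach is not made up. A row lasts 1/10 s, in which the tool goes at most 50 mm and 8.59 degrees, less where a joint would pass 70% of its speed; a pose out of reach is approached as far as the arm can. A call is refused whole if a number of a shift passes 5 or a number of a turn 0.15, either way. A call with a gripper value outside its range is refused whole. "hand" is the finger opening in cm, from 0 to 8.54, set as the call begins (left out, the last holds). The fingers move at their own pace and stop on an object; "grip_force" is the grip in N (left out, the last holds). Time passes only in rows, so rows that do not move let the fingers close. It gives the time, the measured TCP pose, the force and the opening at its end, in the units of the state.
- get_obs(): the state, without advancing time (a new reading comes with each control period).
- grab_frame(name): name is "side" or "top" or "wrist"; returns the picture (480x640x3 uint8, red, green, blue); there is no depth.
- get_calibration(name): a dict with "intrinsics" (3x3 intrinsics, pixels), "xyz" and "orientation" of the camera in the world. Camera axes: x right, y down, z forward; pixel columns grow to the right and rows downward; lengths in m; the calibration is good to about 2 mm. A picture is of the moment at which its call begins: read the wrist's pose just before it. get_calibration takes no time and is no camera call; for the wrist camera it gives the pose at the moment of the call.
- hand_in(): hands the job in, once; it reports no verdict.
The state is a dict: "clock": time; "joints": joint angles; "qvel": joint speeds; "tau": joint torques, N m; "tcp_pos": TCP position; "orientation": TCP orientation; "contact_force": force on the tool from outside, world axes, zero at the start; "moment": the same for the moment, N m; "grip_width": finger opening in m.
Only numpy, scipy, OpenCV 4.12 (cv2) and the standard library are available. Lean on these libraries where they do the work, as an engineer would, in place of code of your own. Each camera call takes 0.05 s, during which the arm holds its last target. There are 200 camera calls.

## Working session

There is one attempt and no reset: what is moved stays moved. The work goes in short steps, Python scripts to look and compute and a tool call to move; the robot and the scene stay as the last step left them, time stands still between calls to the robot, and variables do not carry over. Pictures are saved under pics/ and viewed, about 8 in all and at most 12, crops included, and the job is handed in when it is done.

Besides the shell and the picture viewer there is one more tool, called as name(argument=value, ...) on one line, values as JSON. jog_arm: Moves the arm, as the interface text tells. Its arguments: {"type":"object","properties":{"plan":{"type":"array","items":{"type":"array"}},"hand":{"type":"number"},"grip_force":{"type":"number"}},"required":["plan"]}

```bash
mkdir -p pics; ls
python3 - <<'E'
from bench import *
import cv2,numpy as np
o=get_obs();print({k:np.round(v,3) for k,v in o.items()})
for n in("side","top"):
    c=get_calibration(n);print(n,c)
    cv2.imwrite(f"pics/{n}0.png",grab_frame(n)[:,:,::-1])
E
```

```text
pics
{'clock': np.float64(0.0), 'joints': array([ 1.072,  0.478,  0.022,  1.556, -0.012,  1.109, -0.083]), 'qvel': array([-0.001,  0.   , -0.001, -0.   , -0.002,  0.001,  0.   ]), 'tau': array([-1.0000e-03, -5.9647e+01,  1.6070e+00, -2.8121e+01,  1.2000e-02,
        9.0000e-03, -0.0000e+00]), 'tcp_pos': array([ 0.257, -0.624,  0.303]), 'orientation': array([-3.08e+00, -6.10e-01,  1.00e-03]), 'contact_force': array([1.132, 0.291, 0.642]), 'moment': array([-0.059,  0.037, -0.029]), 'grip_width': np.float64(0.085)}
side {'intrinsics': array([[615.08526554,   0.        , 303.24902423],
       [  0.        , 615.08526554, 236.19248922],
       [  0.        ,   0.        ,   1.        ]]), 'xyz': array([0.15125695, 1.07471534, 0.84176661]), 'orientation': array([-0.42654567,  2.5972607 , -1.43012944])}
top {'intrinsics': array([[481.86533015,   0.        , 317.17276221],
       [  0.        , 481.86533015, 247.10000454],
       [  0.        ,   0.        ,   1.        ]]), 'xyz': array([0.45736847, 0.01749892, 1.04101327]), 'orientation': array([-2.18810045,  2.19528622, -0.10088217])}
```

View pics/top0.png

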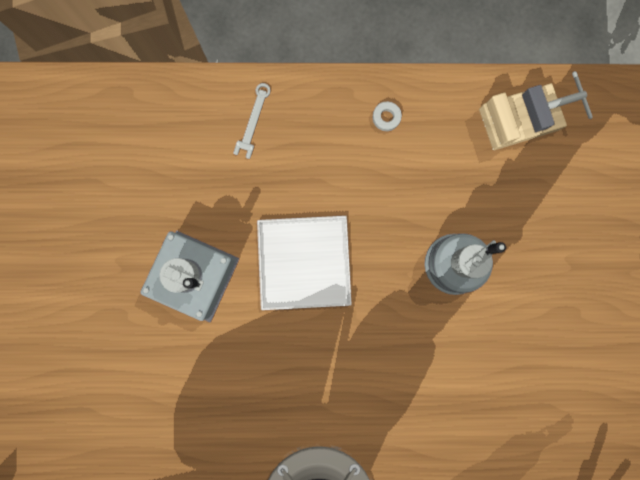

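View pics/side0.png

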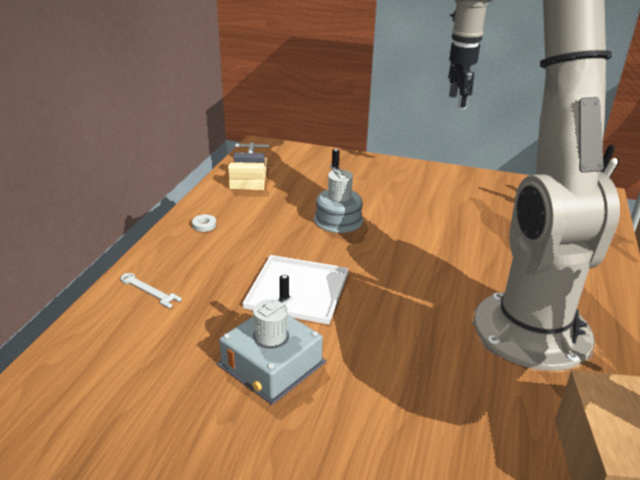

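The top view shows the square tank at about (189,277), its cap at (179,275) and its grip top at (190,283). The tray centre is at about (304,263), and the round can's grip is at (500,247). The side view shows the tank grip spanning (284,276)–(284,299). I'll enlarge both.

```bash
cat > h.py <<'E'
import numpy as np, cv2
from scipy.spatial.transform import Rotation as R
from bench import *
def plane(c,u,v,z):
    d=R.from_rotvec(c["orientation"]).as_matrix()@np.linalg.inv(c["intrinsics"])@[u,v,1]
    return c["xyz"]+d*(z-c["xyz"][2])/d[2]
def proj(c,P):
    p=c["intrinsics"]@R.from_rotvec(c["orientation"]).as_matrix().T@(np.array(P)-c["xyz"]);return p[:2]/p[2]
E
python3 - <<'E'
from h import *
a=cv2.imread("pics/top0.png");b=cv2.imread("pics/side0.png")
A=cv2.resize(a[225:330,135:245],None,fx=5,fy=5,interpolation=cv2.INTER_CUBIC)[:525]
B=cv2.resize(b[265:370,240:290],None,fx=5,fy=5,interpolation=cv2.INTER_CUBIC)
cv2.imwrite("pics/crop.png",np.hstack([A,B]))
c=get_calibration("top");s=get_calibration("side")
print("grip",plane(c,190,283,.188),"side",plane(s,284,287.5,.166))
print("tray corners",[plane(c,u,v,.014).round(3) for u,v in((257,218),(347,215),(352,305),(261,310))])
print("tank corners",[plane(c,u,v,.07).round(3) for u,v in((175,233),(237,261),(209,321),(142,291))])
print("can grip",plane(c,500,247,.188))
E
```

```text
grip [0.45841502 0.22630934 0.188     ] side [0.45925812 0.2384428  0.166     ]
tray corners [array([0.597, 0.128, 0.014]), array([ 0.603, -0.065,  0.014]), array([ 0.411, -0.074,  0.014]), array([0.401, 0.119, 0.014])]
tank corners [array([0.559, 0.287, 0.07 ]), array([0.502, 0.162, 0.07 ]), array([0.383, 0.216, 0.07 ]), array([0.443, 0.35 , 0.07 ])]
can grip [ 0.52041961 -0.32429221  0.188     ]
```

View pics/crop.png

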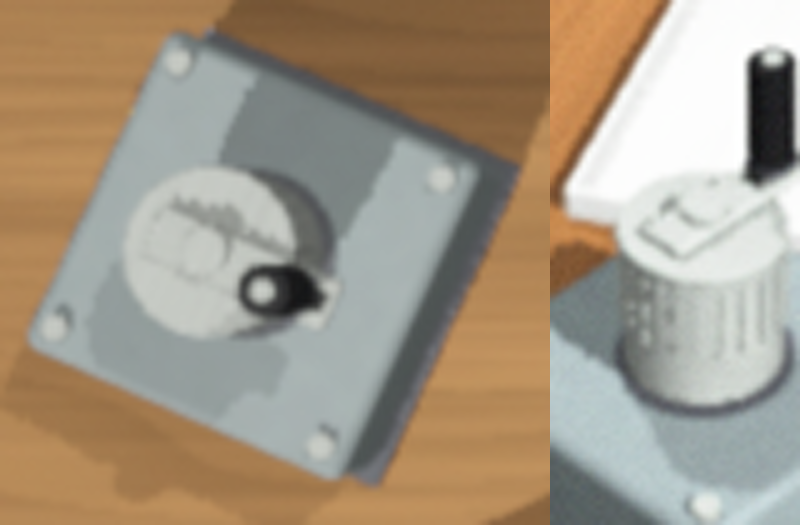

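The crop puts the grip top at about (187.4,283) and the cap top centre at (177.2,275.6) in the top view. In the side view the grip runs from (284.6,276) to (283.2,301).

Run:
```python
from h import *
c=get_calibration("top");s=get_calibration("side")
print("grip",plane(c,187.4,283,.188),"side",plane(s,284.6,276.3,.188),plane(s,283.5,300,.1435))
print("cap",plane(c,177.2,275.6,.135))
print(R.from_rotvec(get_obs()["orientation"]).as_matrix().round(3))
w=get_calibration("wrist");o=get_obs();T=R.from_rotvec(o["orientation"]).as_matrix()
print("wrist cam in tool",T.T@(w["xyz"]-o["tcp_pos"]),(T.T@R.from_rotvec(w["orientation"]).as_matrix()).round(3))
```

```text
grip [0.45843285 0.23085866 0.188     ] side [0.4595054  0.23408733 0.188     ] [0.45761293 0.24617937 0.1435    ]
cap [0.47235993 0.26330591 0.135     ]
[[ 0.925  0.381 -0.001]
 [ 0.381 -0.925  0.001]
 [-0.    -0.002 -1.   ]]
wrist cam in tool [ 7.35100608e-02  7.42553884e-05 -7.00966825e-02] [[-0.    -0.959 -0.285]
 [ 1.    -0.001  0.001]
 [-0.001 -0.285  0.959]]
```

jog_arm(plan=[[[2.5, 3.5, 0.1], 0.1], [[2.5, 3.5, 0.1], 0.1], [[2.5, 3.5, 0.1], 0.1], [[2.5, 3.5, 0.1], 0.1], [[2.5, 3.5, 0.1], 0.1], [[2.5, 3.5, 0.1], 0.1], [[2.5, 3.5, 0.1], 0.1], [[2.5, 3.5, 0.1], 0.1], [[2.5, 3.5, 0.1], 0.1], [[2.5, 3.5, 0.1], 0.1], [[2.5, 3.5, 0.1], 0.1], [[2.5, 3.5, 0.1], 0.1]], hand=8)

```text
clock: 1.3
tcp_pos: [0.5577, -0.2026, 0.3157]
orientation: [-2.194, -2.248, 0.001]
contact_force: [0.0, 0.4, 0.1]
grip_width: 0.08
```

jog_arm(plan=[[[-0.9, 4.3, 0], 0.11], [[-0.9, 4.3, 0], 0.11], [[-0.9, 4.3, 0], 0.11], [[-0.9, 4.3, 0], 0.11], [[-0.9, 4.3, 0], 0.11], [[-0.9, 4.3, 0], 0.11], [[-0.9, 4.3, 0], 0.11], [[-1.2, 4.3, 0], 0.11], [[-1.2, 4.3, 0], 0.11], [[-1.2, 4.4, 0], 0.11], [[0, 0, 0], 0.04], [[0, 0, 0], 0]])

```text
clock: 2.5
tcp_pos: [0.4574, 0.228, 0.3157]
orientation: [-0.636, -3.076, 0.0]
contact_force: [1.4, -0.1, -0.3]
grip_width: 0.08
```

Run:
```python
from h import *
c=get_calibration("wrist");o=get_obs();f=grab_frame("wrist")
np.savez("w1.npz",**c)
print(o["tcp_pos"],o["joints"].round(2),R.from_rotvec(o["orientation"]).as_matrix().round(3))
for p in((.459,.232,.188),(.459,.232,.144),(.472,.263,.135),(.472,.254,.07)):print(proj(c,p))
cv2.imwrite("pics/w1.png",f[:,:,::-1])
```

```text
[0.45738408 0.2280245  0.31565914] [ 0.11  0.29 -0.82  1.89  0.24  1.07  0.35] [[-0.918  0.396 -0.001]
 [ 0.396  0.918  0.   ]
 [ 0.001 -0.    -1.   ]]
[325.34177299 252.04816882]
[324.28968259 230.33023347]
[371.18289972 226.27663318]
[351.68674201 210.12677728]
```

View pics/w1.png

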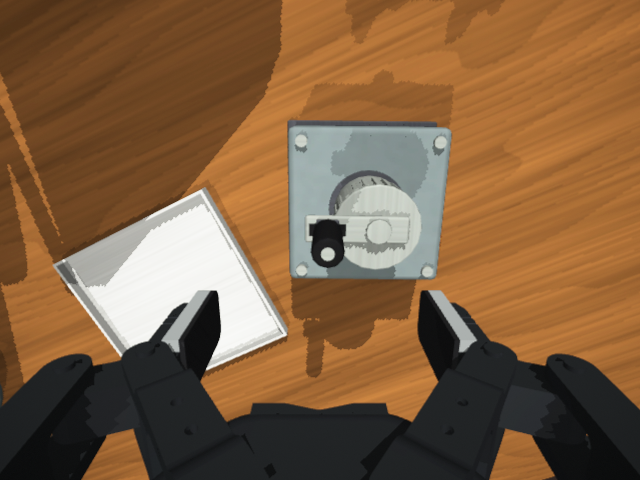

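The wrist view shows the grip top at (328,254), the bar hub at (378,231), and a lid circle centred at about (377,228). The crank bar lies almost exactly along the jaw direction.

Run:
```python
from h import *
c=get_calibration("wrist")
g=plane(c,328,254,.188);a=plane(c,378,231,.140);b=plane(c,377,228,.135)
print(g,a,b); 
for k in(a,b):
  d=(g-k)[:2];print(np.hypot(*d),np.degrees(np.arctan2(d[1],d[0])))
print([plane(c,u,v,.07) .round(3) for u,v in((289,122),(451,128),(437,279),(290,278))], plane(c,289,122,.07)/2+plane(c,437,279,.07)/2)
print([plane(c,u,v,.014).round(3) for u,v in((205,188),(287,333),(57,265))])
```

```text
[0.46128973 0.23147166 0.188     ] [0.47623016 0.26445849 0.14      ] [0.47555576 0.26477654 0.135     ]
0.03621253707298026 -114.36676769824265
0.03623168360563733 -113.18769387815429
[array([0.382, 0.233, 0.07 ]), array([0.441, 0.355, 0.07 ]), array([0.566, 0.301, 0.07 ]), array([0.51 , 0.175, 0.07 ])] [0.47431705 0.26690672 0.07      ]
[array([0.405, 0.122, 0.014]), array([0.592, 0.128, 0.014]), array([ 0.415, -0.067,  0.014])]
```

jog_arm(plan=[[[0.2, 0.2, -2], 0], [[0.2, 0.15, -2], 0], [[0, 0, -2], 0], [[0, 0, -2], 0], [[0, 0, -1.0], 0], [[0, 0, -0.6], 0], [[0, 0, 0], 0], [[0, 0, 0], 0]], hand=6)

```text
clock: 3.35
tcp_pos: [0.4626, 0.2304, 0.2206]
orientation: [0.642, 3.075, 0.001]
contact_force: [-0.8, -0.7, 0.3]
grip_width: 0.0598
```

jog_arm(plan=[[[0, 0, 0], 0], [[0, 0, 0], 0], [[0, 0, 0], 0], [[0, 0, 0], 0], [[0, 0, 0], 0], [[0, 0, 0], 0], [[0, 0, 0], 0], [[0, 0, 0], 0]], hand=0, grip_force=80)

```text
clock: 4.15
tcp_pos: [0.4626, 0.2309, 0.2206]
orientation: [0.64, 3.074, 0.002]
contact_force: [-1.0, -0.8, 5.7]
grip_width: 0.0182
```

Run:
```python
from h import *
o=get_obs();print(o["tcp_pos"],o["contact_force"],o["moment"],o["grip_width"],o["joints"].round(2))
cv2.imwrite("pics/w2.png",grab_frame("wrist")[:,:,::-1])
```

```text
[0.46260486 0.23087388 0.22063494] [-1.04281662 -0.8146546   5.73280265] [0.15527784 0.01980436 0.02129969] 0.018231764653989176 [ 0.03  0.42 -0.76  1.97  0.37  0.89  0.24]
```

View pics/w2.png

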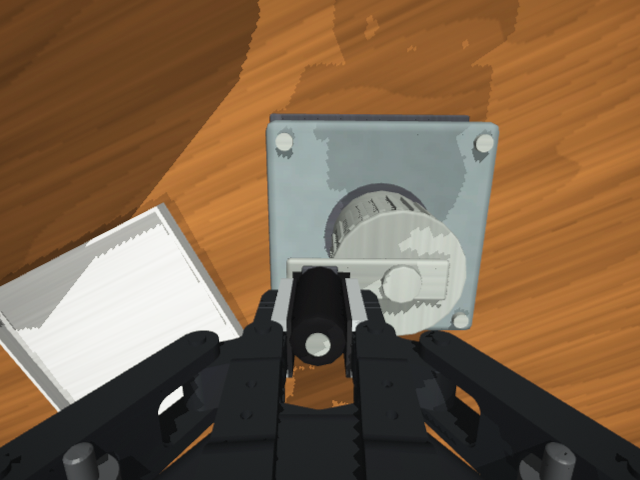

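The black grip sits squarely between the pads, at (318,320), and the opening is 18 mm. I'll work out the circle steps.

```bash
python3 -c "
import numpy as np
a=np.radians(-112+15*np.arange(25));p=3.62*np.c_[np.cos(a),np.sin(a)]
q=p.round(2);print(np.diff(q,axis=0).round(2).tolist())"
```

```text
[[0.92, -0.23], [0.94, 0.01], [0.91, 0.25], [0.82, 0.48], [0.66, 0.67], [0.47, 0.82], [0.23, 0.92], [-0.01, 0.94], [-0.25, 0.91], [-0.48, 0.82], [-0.67, 0.66], [-0.82, 0.47], [-0.92, 0.23], [-0.94, -0.01], [-0.91, -0.25], [-0.82, -0.48], [-0.66, -0.67], [-0.47, -0.82], [-0.23, -0.92], [0.01, -0.94], [0.25, -0.91], [0.48, -0.82], [0.67, -0.66], [0.82, -0.47]]
```

First a quarter turn, to check the forces.

jog_arm(plan=[[[0.92, -0.23, 0.03], 0], [[0.94, 0.01, 0.03], 0], [[0.91, 0.25, 0.04], 0], [[0.82, 0.48, 0.03], 0], [[0.66, 0.67, 0.03], 0], [[0.47, 0.82, 0.04], 0]])

```text
clock: 4.8
tcp_pos: [0.5084, 0.2477, 0.2211]
orientation: [-0.643, -3.072, 0.012]
contact_force: [-6.0, -9.7, 12.6]
grip_width: 0.0184
```

jog_arm(plan=[[[0.23, 0.92, 0.05], 0], [[-0.01, 0.94, 0.04], 0], [[-0.25, 0.91, 0.04], 0], [[-0.48, 0.82, 0.03], 0], [[-0.67, 0.66, 0.03], 0], [[-0.82, 0.47, 0.04], 0]])

```text
clock: 5.4
tcp_pos: [0.492, 0.296, 0.2247]
orientation: [0.644, 3.071, -0.001]
contact_force: [5.5, -1.9, 3.8]
grip_width: 0.0187
```

jog_arm(plan=[[[-0.92, 0.23, 0.03], 0], [[-0.94, -0.01, 0.03], 0], [[-0.91, -0.25, 0.04], 0], [[-0.82, -0.48, 0.03], 0], [[-0.66, -0.67, 0.03], 0], [[-0.47, -0.82, 0.04], 0], [[-0.23, -0.92, 0.03], 0], [[0.01, -0.94, 0.03], 0], [[0.25, -0.91, 0.04], 0], [[0.48, -0.82, 0.03], 0], [[0.67, -0.66, 0.03], 0], [[0.82, -0.47, 0.04], 0]])

```text
clock: 6.6
tcp_pos: [0.4609, 0.2293, 0.2278]
orientation: [-0.641, -3.072, 0.003]
contact_force: [-4.6, 2.7, 4.8]
grip_width: 0.018
```

Run:
```python
from h import *
o=get_obs();print(o["tcp_pos"],o["contact_force"],o["joints"].round(2))
cv2.imwrite("pics/w3.png",grab_frame("wrist")[:,:,::-1])
```

```text
[0.4609324  0.22929746 0.2277887 ] [-4.56573718  2.67275538  4.77008088] [ 0.04  0.41 -0.76  1.97  0.36  0.91  0.25]
```

View pics/w3.png

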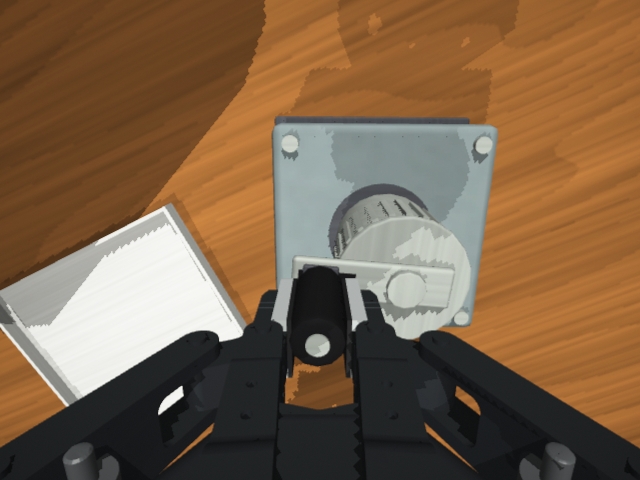

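One turn is done. The crank is back at its starting azimuth (hub at (406,290)), the grip is still held, the cap has risen about 7 mm and the forces are small. Now the second turn.

jog_arm(plan=[[[0.92, -0.23, 0.03], 0], [[0.94, 0.01, 0.03], 0], [[0.91, 0.25, 0.04], 0], [[0.82, 0.48, 0.03], 0], [[0.66, 0.67, 0.03], 0], [[0.47, 0.82, 0.04], 0], [[0.23, 0.92, 0.03], 0], [[-0.01, 0.94, 0.03], 0], [[-0.25, 0.91, 0.04], 0], [[-0.48, 0.82, 0.03], 0], [[-0.67, 0.66, 0.03], 0], [[-0.82, 0.47, 0.04], 0]])

```text
clock: 7.85
tcp_pos: [0.494, 0.2879, 0.2294]
orientation: [0.655, 3.068, -0.017]
contact_force: [14.3, -10.4, -10.1]
grip_width: 0.0182
```

jog_arm(plan=[[[-0.92, 0.23, 0.03], 0], [[-0.94, -0.01, 0.03], 0], [[-0.91, -0.25, 0.04], 0], [[-0.82, -0.48, 0.03], 0], [[-0.66, -0.67, 0.03], 0], [[-0.47, -0.82, 0.04], 0], [[-0.23, -0.92, 0.03], 0], [[0.01, -0.94, 0.03], 0], [[0.25, -0.91, 0.04], 0], [[0.48, -0.82, 0.03], 0], [[0.67, -0.66, 0.03], 0], [[0.82, -0.47, 0.04], 0]])

```text
clock: 9.05
tcp_pos: [0.4607, 0.2298, 0.2361]
orientation: [-0.64, -3.072, 0.003]
contact_force: [-7.8, 2.9, 10.1]
grip_width: 0.0184
```

jog_arm(plan=[[[0.92, -0.23, 0.03], 0], [[0.94, 0.01, 0.03], 0], [[0.91, 0.25, 0.04], 0], [[0.82, 0.48, 0.03], 0], [[0.66, 0.67, 0.03], 0], [[0.47, 0.82, 0.04], 0], [[0.23, 0.92, 0.03], 0], [[-0.01, 0.94, 0.03], 0], [[-0.25, 0.91, 0.04], 0], [[-0.48, 0.82, 0.0], 0], [[-0.67, 0.66, 0.0], 0], [[-0.82, 0.47, 0.0], 0]])

```text
clock: 10.25
tcp_pos: [0.4947, 0.2896, 0.2384]
orientation: [0.651, 3.066, -0.014]
contact_force: [14.9, -9.0, -1.1]
grip_width: 0.0184
```

jog_arm(plan=[[[0, 0, 0], 0], [[0, 0, 0], 0]], grip_force=110)

```text
clock: 10.45
tcp_pos: [0.4927, 0.2922, 0.2386]
orientation: [0.646, 3.07, -0.01]
contact_force: [6.6, -4.2, 1.7]
grip_width: 0.0178
```

Run:
```python
from h import *
o=get_obs();print(o["tcp_pos"],o["contact_force"],o["moment"],o["grip_width"],o["joints"].round(2))
cv2.imwrite("pics/w4.png",grab_frame("wrist")[:,:,::-1])
```

```text
[0.49266423 0.29221651 0.23860974] [ 6.62095481 -4.19888641  1.6707458 ] [-1.29684403 -2.11093448  0.02135832] 0.01781607088005284 [-0.08  0.48 -0.74  1.83  0.39  0.98  0.17]
```

View pics/w4.png

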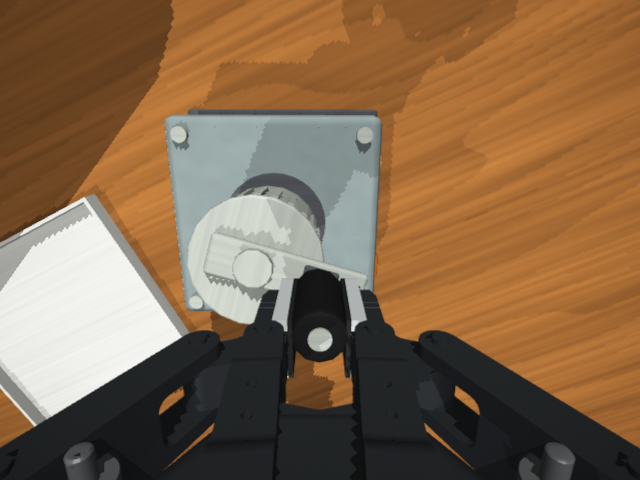

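The crank bar has swung to the far side (hub at (252,268)), about 2.46 turns in, which is within the safe range. Now to lift.

jog_arm(plan=[[[0, 0, 0.2], 0], [[0, 0, 0.4], 0], [[0, 0, 0.6], 0], [[0, 0, 0.7], 0], [[0, 0, 0.7], 0], [[0, 0, 0.7], 0], [[0, 0, 0.7], 0], [[0, 0, 0.7], 0], [[0, 0, 0.7], 0], [[0, 0, 0.7], 0], [[0, 0, 0.7], 0], [[0, 0, 0], 0]])

```text
clock: 11.7
tcp_pos: [0.4897, 0.298, 0.3085]
orientation: [0.64, 3.074, 0.002]
contact_force: [-0.8, -0.3, -3.8]
grip_width: 0.0176
```

Run:
```python
from h import *
o=get_obs();print(o["tcp_pos"],o["contact_force"],o["moment"],o["grip_width"])
w=grab_frame("wrist")[:,:,::-1];s=grab_frame("side")[:,:,::-1]
S=cv2.resize(s[180:380,200:360],None,fx=2.4,fy=2.4)
cv2.imwrite("pics/w5.png",np.hstack([cv2.resize(w,None,fx=.6,fy=.6)[:288],cv2.resize(S,(230,288))]))
```

```text
[0.48965635 0.29800837 0.30845213] [-0.84148185 -0.3367864  -3.84570255] [ 0.07360964 -0.04487367  0.0089492 ] 0.01762620466863006
```

View pics/w5.png

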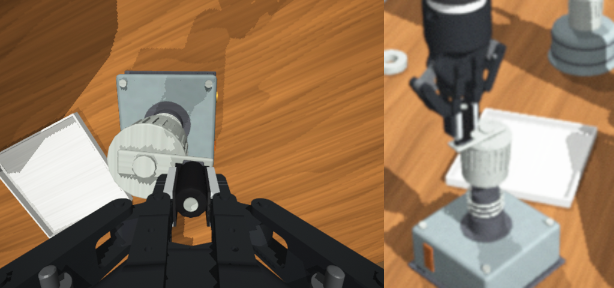

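The cap is clear of the neck and level, and the wrist reads about 3.8 N of weight. Next I carry it over the tray.

jog_arm(plan=[[[0.1, -0.5, 0.5], 0], [[0.2, -1.5, 0.5], 0], [[0.3, -2.5, 0], 0], [[0.4, -2.7, 0], 0], [[0.4, -2.8, 0], 0], [[0.4, -2.8, 0], 0], [[0.4, -2.8, 0], 0], [[0.4, -2.8, 0], 0], [[0.3, -2.5, 0], 0], [[0.2, -1.9, 0], 0], [[0, -1.0, 0], 0], [[0, 0, 0], 0]])

```text
clock: 13.0
tcp_pos: [0.5203, 0.0579, 0.317]
orientation: [-0.645, -3.074, 0.001]
contact_force: [0.1, -0.4, -4.3]
grip_width: 0.0174
```

jog_arm(plan=[[[0, 0, -0.7], 0], [[0, 0, -1.5], 0], [[0, 0, -1.8], 0], [[0, 0, -1.8], 0], [[0, 0, -1.8], 0], [[0, 0, -1.8], 0], [[0, 0, -1.8], 0], [[0, 0, -1.6], 0], [[0, 0, -1.0], 0], [[0, 0, -0.5], 0], [[0, 0, 0], 0], [[0, 0, 0], 0]])

```text
clock: 14.2
tcp_pos: [0.5208, 0.0598, 0.1747]
orientation: [0.64, 3.075, 0.001]
contact_force: [-0.4, -0.6, -3.6]
grip_width: 0.0178
```

Run:
```python
from h import *
o=get_obs();print(o["tcp_pos"],o["contact_force"],o["moment"],o["grip_width"])
w=grab_frame("wrist")[:,:,::-1];s=grab_frame("side")[:,:,::-1]
S=cv2.resize(s[200:340,200:360],(411,360),interpolation=cv2.INTER_CUBIC)
cv2.imwrite("pics/w6.png",np.hstack([cv2.resize(w,(380,285)),S[:285]]) if 0 else np.hstack([cv2.copyMakeBorder(cv2.resize(w,(380,285)),0,75,0,0,0),S]))
```

```text
[0.52075167 0.05981676 0.17470791] [-0.43587849 -0.60339435 -3.57601313] [ 0.10102421 -0.0658795  -0.02194848] 0.017788441289703208
```

View pics/w6.png

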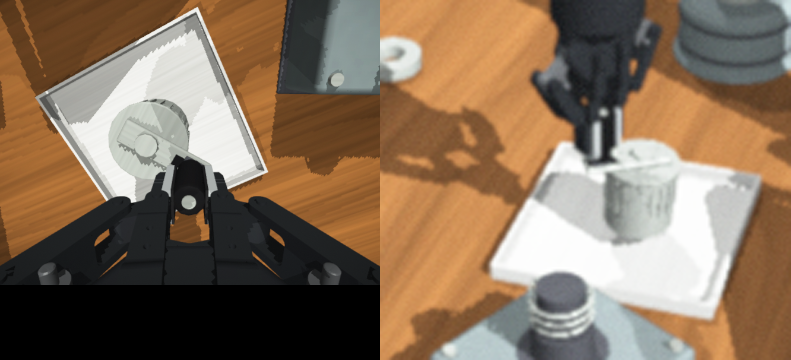

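The cap hangs upright over the middle of the tray, about 25 mm up. I'll lower it slowly.

jog_arm(plan=[[[0, 0, -0.4], 0], [[0, 0, -0.4], 0], [[0, 0, -0.4], 0], [[0, 0, -0.4], 0], [[0, 0, -0.3], 0], [[0, 0, -0.2], 0], [[0, 0, 0], 0], [[0, 0, 0], 0]])

```text
clock: 15.1
tcp_pos: [0.5201, 0.0596, 0.153]
orientation: [-0.641, -3.075, 0.0]
contact_force: [0.3, -0.3, -2.5]
grip_width: 0.0175
```

jog_arm(plan=[[[0, 0, -0.1], 0], [[0, 0, -0.1], 0], [[0, 0, 0], 0], [[0, 0, 0], 0]])

```text
clock: 15.5
tcp_pos: [0.5212, 0.0599, 0.1521]
orientation: [0.64, 3.074, 0.001]
contact_force: [0.0, 0.2, 6.3]
grip_width: 0.0173
```

jog_arm(plan=[[[0, 0, -0.05], 0], [[0, 0, 0], 0], [[0, 0, 0], 0], [[0, 0, 0], 0]], grip_force=20)

```text
clock: 15.9
tcp_pos: [0.5216, 0.0602, 0.152]
orientation: [0.64, 3.073, 0.002]
contact_force: [0.9, 0.7, 9.0]
grip_width: 0.0177
```

Run:
```python
from h import *
o=get_obs();print(o["tcp_pos"],o["contact_force"],o["moment"],o["grip_width"])
w=grab_frame("wrist")[:,:,::-1];s=grab_frame("side")[:,:,::-1]
S=cv2.resize(s[225:325,250:350],(400,400),interpolation=cv2.INTER_CUBIC)
cv2.imwrite("pics/w7.png",np.hstack([cv2.copyMakeBorder(cv2.resize(w,(400,300)),0,100,0,0,0),S]))
```

```text
[0.52157928 0.06017281 0.15202572] [0.87784213 0.65013833 9.01369161] [ 0.12306341  0.12629934 -0.05301704] 0.017693484893705626
```

View pics/w7.png

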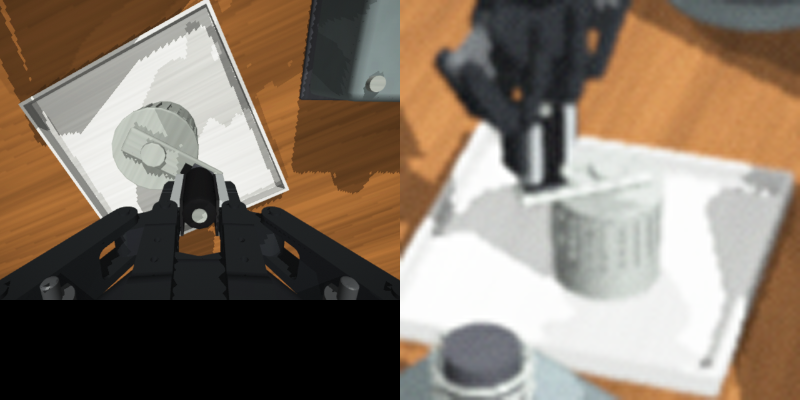

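The cap stands upright on the tray floor near the middle, and 9 N of support force confirms contact. I'll release and withdraw.

jog_arm(plan=[[[0, 0, 0], 0], [[0, 0, 0], 0], [[0, 0, 0], 0], [[0, 0, 0], 0]], hand=2.6)

```text
clock: 16.4
tcp_pos: [0.5201, 0.0595, 0.1505]
orientation: [-0.641, -3.075, 0.0]
contact_force: [-0.1, -0.0, -0.1]
grip_width: 0.0257
```

jog_arm(plan=[[[0, 0, 0], 0], [[0, 0, 0], 0], [[0, 0, 0], 0], [[0, 0, 0], 0], [[0, 0, 0.5], 0], [[0, 0, 1], 0], [[0, 0, 2], 0], [[0, 0, 2], 0], [[0, 0, 3], 0], [[0, 0, 3], 0], [[0, 0, 3], 0], [[0, 0, 0], 0]], hand=6)

```text
clock: 17.6
tcp_pos: [0.5222, 0.0606, 0.3006]
orientation: [0.639, 3.068, 0.004]
contact_force: [0.4, 0.8, 0.1]
grip_width: 0.0599
```

Run:
```python
from h import *
o=get_obs();print(o["tcp_pos"],o["contact_force"],o["grip_width"])
w=grab_frame("wrist")[:,:,::-1];s=grab_frame("side")[:,:,::-1]
S=cv2.resize(s[140:380,200:360],(267,400),interpolation=cv2.INTER_CUBIC)
cv2.imwrite("pics/w8.png",np.hstack([cv2.resize(w,(533,400)),S]))
```

```text
[0.52221786 0.06055785 0.30063513] [0.38114308 0.82529362 0.11667054] 0.059908796323854964
```

View pics/w8.png

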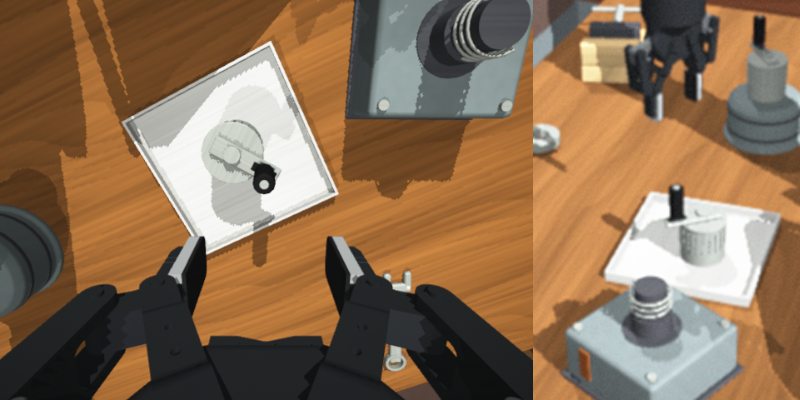

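The cap stands upright in the middle of the tray at (233,152), the tank neck is bare, the can's cap is still on, and the gripper is clear.

```bash
python3 -c "
from bench import *
print(hand_in())"
```

```text
the job is handed in; nothing more can be done
None
```

I unscrewed the tank's crank cap, stood it upright in the tray and handed the job in at about 18 s on the robot's clock. I held the crank grip and wound it about 2.46 turns counter-clockwise, following the rise. I then lifted the cap clear, lowered it onto the tray floor and let go only after the force reading showed contact.

- **Final pictures:** The cap is upright near the middle of the tray and the tank neck is bare. The round can's cap is in place and was never touched. The gripper is open and well clear.
- **Forces:** They read near zero at the end. The highest I read was about 20 N while winding, but I only saw the value at the end of each move.
- **Disagreements:** The crank lagged the commanded circle by about 10–15°, still inside the safe range of turns. The cap also swivelled a little on the grip while being carried. Neither mattered, and no check failed.

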